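Deburr the raw collar of an instrument housing

TASK

Take the yellow-handled deburring tool out of its stand, set its spring-loaded cutter lightly on the edge of the raw brass collar at the red mark, and run it once clockwise (seen from above) all the way round the edge and back to the mark, keeping the spring partly pressed the whole way but never fully pressed in. Do not work on the black-trimmed collar, which is finished. Then put the tool back upright in the stand it came from, seated on its guard disc, and let go.

Things in the scene. Friction and masses are not known exactly. Their poses are not given: they have to be found in the camera images.
- tool_grip (a point): Centre of the tool's upright yellow handle (grasp here): cylinder 30 mm dia., 62 mm long, z up along it. Below this point on the same axis: black guard disc (68 mm dia., underside 35 mm down), steel barrel (30 dia. x 32), round cutter (lower face 95 mm down, relaxed). 0.3 kg, hangs in its stand by the disc. A like screwdriver with BLUE handle in an equal stand is a bystander.
- cutter_tip (a point): Centre of the cutter's lower face: round steel disc 24 mm in diameter, 10 mm high, on the tool's axis; z up along the tool. It slides up into the barrel against a spring when pressed.
- cutter (a joint): How far the cutter's spring is pressed in, in m: 0 relaxed, 0.016 fully pressed in. Takes 2 N to begin to move, and 0.2 N more for each mm (about 3.5 N at 8 mm).
- raw_rim (a point): Centre of the raw collar's opening, level with its upper edge, 60 mm above the bench. Bare brass ring, 68 mm outer, 52 mm inner diameter (edge radius about 30 mm), 15 mm tall, on an aluminium housing 130 x 110 x 45 mm fixed to the bench; opening 50 mm deep. z up; the red mark (20 x 12 mm bar beside the collar) lies on the -x side; clockwise from above runs -x, +y, +x, -y, -x.
- trimmed_rim (a point): The same point of the other, finished collar, on an equal housing: same sizes, but the collar is black and there is no red mark. A bystander.
- stand_top (a point): Centre of the ring of the deburring tool's stand, level with the ring's upper face, 80 mm above the bench. Grey ring, 48 mm inner and 76 mm outer diameter, 8 mm thick, on four posts on a dark base, fixed. With the tool seated, the guard disc lies on the ring and the handle's centre is 35 mm above this point.
Things that resemble listed ones, but are neither listed nor needed, are in the scene too. What is shaped like the part that bears stand_top but brown or white is not meant.

How it is judged:
By the outcome, as a careful person would: the job done as asked, in the order asked, and still so for the second after the job is handed in, with the robot touching nothing.
It also fails if it takes over 64 s, if anything falls off the work surface, if the arm or the gripper's body presses on something with over 40 N, if the wrist force passes 120 N, or if a joint passes its speed limit or range.

ROBOT

A 6-joint arm with a two-finger parallel gripper is mounted at the origin on the work surface. World frame = base frame: x ahead of the robot, y to its left, z up, the work surface at z = 0. Lengths are in m, angles in rad, forces in N, time in s.
With the tool pointing down it reaches from about 0.325 to 1 m from the base axis. Payload 5.1 kg.
Tool frame: the origin (TCP) lies on the centre line of the jaws, within the pads' length; the fingertips stand 14 mm ahead of it and the grasp point (between the pads) lies 5 mm behind it (tcp_to_tips is the distance from the TCP to the fingertips, in m); z points along the fingers, y is the line along which they close (so a half turn about z gives the same grasp; the last joint's range is limited). The gripper opens to 85 mm and grips with 20 to 120 N. Pads are 22 mm wide; open, the fingers measure 114 mm over their backs; the gripper's body (76 mm by 85 mm) begins 54 mm behind the grasp point. The pads swing forward as they close: fully open they stand 13 mm farther back than shut.
Start: joints at [1.108, 0.124, 1.65, -0, 1.367, -0.083], TCP at [0.241, 0.604, 0.245] pointing down, gripper open.
Joint ranges: [-2.61, 2.61], [-1.02, 2.33], [0.03, 2.71], [-1.35, 4.49], [0.32, 2.68], [-2.91, 2.91]. Speed limits (rad/s): [2.57, 2.57, 3.14, 3.14, 3.14, 3.14].

INTERFACE

Orientations are given as a unit quaternion [w, x, y, z].
In Python, from station import * gives the robot as it stands.
- The arm moves only by the tool play_rows, never from a script. Its argument "steps" is a list of rows, each an object of numbers: "tx", "ty", "tz": the shift along the world's x, y, z as a fraction of full scale; "roll": the turn about the world's z as a fraction of full scale. In form: [{"tx": .., "ty": .., "tz": .., "roll": ..}, ...]. A call has 1 to 5 rows; each row shifts and turns the commanded pose from where the row before left it; what a row does not reach is not made up. Full scale, the value 1, is 0.05 m for a shift and 0.1 rad for a turn. A row lasts 1/10 s, in which the tool goes at most 50 mm and 8.59 degrees, less where a joint would pass 70% of its speed; a pose out of reach is approached as far as the arm can. A call with a number of a shift or a turn outside -1 to 1 is refused whole. A call with a gripper value outside its range is refused whole. "gripper" is the closure, from -1 (fully open) to 1 (shut), set as the call begins (left out, the last holds). The fingers move at their own pace and stop on an object; "newtons" is the grip in N (left out, the last holds). Time passes only in rows, so rows that do not move let the fingers close. It gives the time, the measured TCP pose, the force, the opening and the grip force at its end, in the units of the state.
- read_state(): the state, without advancing time (a new reading comes with each control period).
- read_camera(name): name is "scene" or "side" or "wrist"; returns the picture (384x512x3 uint8, red, green, blue); there is no depth.
- calibration(name): a dict with "fx", "fy", "cx", "cy" (pixels), "R" (3x3) and "t" (3): a world point X has camera coordinates R X + t. Camera axes: x right, y down, z forward; pixel columns grow to the right and rows downward; lengths in m; the calibration is good to about 2 mm. A picture is of the moment at which its call begins: read the wrist's pose just before it. calibration takes no time and is no camera call; for the wrist camera it gives the pose at the moment of the call.
- close_job(): hands the job in; it is judged then, once.
The state is a dict: "t": time; "q": joint angles; "qvel": joint speeds; "effort": joint torques, N m; "eef_pos": TCP position; "tcp_rot": TCP orientation; "wrist_force": force on the tool from outside, world axes, zero at the start; "ft_torque": the same for the moment, N m; "opening": finger opening in m; "grip_force": force on a finger pad.
Only numpy, scipy, OpenCV 4.12 (cv2) and the standard library are available. Lean on these libraries where they do the work, as an engineer would, in place of code of your own. Each camera call takes 0.05 s, during which the arm holds its last target. There are 200 camera calls.

## Working session

There is one attempt and no reset: what is moved stays moved. The work goes in short steps, Python scripts to look and compute and a tool call to move; the robot and the scene stay as the last step left them, time stands still between calls to the robot, and variables do not carry over. Pictures are saved under pics/ and viewed, at most 10 in all, crops included, and the job is handed in when it is done.

Besides the shell and the picture viewer there is one more tool, called after "Call:" as name(argument=value, ...), one argument or row to a line, values as JSON. play_rows: Moves the arm, as the interface text tells. Shift numbers are shares of 0.05 m and turn numbers shares of 0.1 rad, none past 1 either way. Its arguments: {"type":"object","properties":{"steps":{"type":"array","items":{"type":"object","properties":{"tx":{"type":"number","minimum":-1,"maximum":1},"ty":{"type":"number","minimum":-1,"maximum":1},"tz":{"type":"number","minimum":-1,"maximum":1},"roll":{"type":"number","minimum":-1,"maximum":1}}}},"gripper":{"type":"number"},"newtons":{"type":"number"}},"required":["steps"]}

```bash
ls; mkdir -p pics; python3 - <<'E'
from station import *
import cv2,numpy as np
s=read_state();print(s)
a=read_camera("scene");b=read_camera("side")
np.save("scene.npy",a);np.save("side.npy",b)
im=np.hstack([a,b])[:,:,::-1]
cv2.imwrite("pics/s.png",cv2.resize(a[:,:,::-1],(800,600)));cv2.imwrite("pics/d.png",cv2.resize(b[:,:,::-1],(800,600)))
E
```

```text
pics
{'t': 0.0, 'q': array([ 1.10840550e+00,  1.24536155e-01,  1.65169354e+00, -6.94594075e-06,
        1.36747700e+00, -8.26087138e-02]), 'qvel': array([-0.00069625,  0.00100514, -0.00062842, -0.00146914,  0.00062387,
        0.00075911]), 'effort': array([-2.02789190e-03, -4.23637927e+01, -3.65442717e+01, -2.47731596e-04,
        7.00408942e-03, -1.30503591e-05]), 'eef_pos': array([0.24073942, 0.60314681, 0.24402134]), 'tcp_rot': array([-2.81210881e-04,  1.88751113e-01,  9.82024389e-01, -1.01893216e-03]), 'wrist_force': array([-0.75518102, -0.00841557, -0.11059556]), 'ft_torque': array([-0.04385228,  0.03753793, -0.01804801]), 'grip_force': 0.0, 'opening': 0.08531595883062501}
```

View pics/s.png

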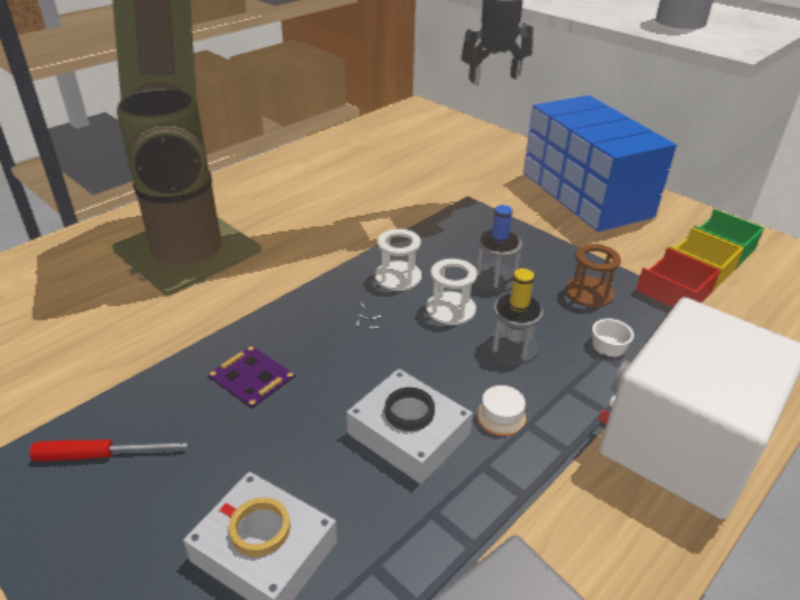

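View pics/d.png

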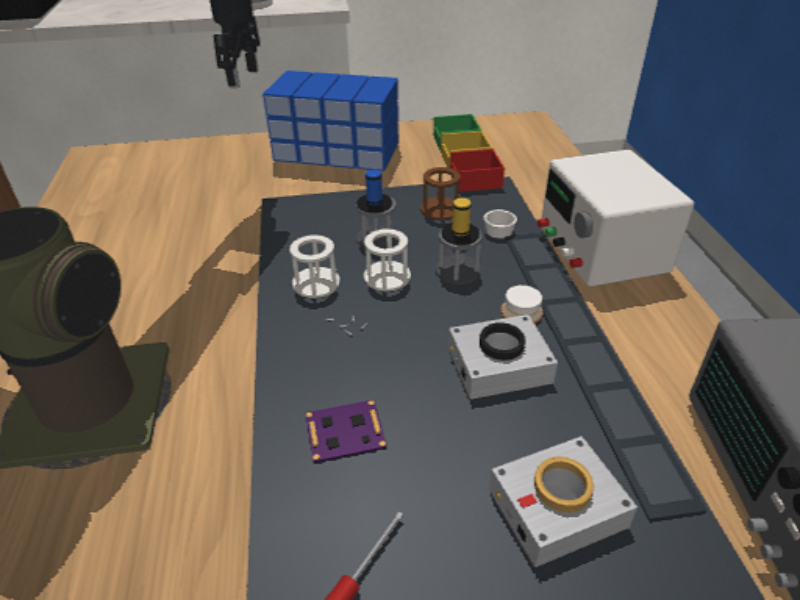

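The scene view (800x600) shows the yellow handle at (522,290), a blue-handled bystander at (503,222), the brass collar with its red mark at (260,527) and the black collar at (410,408). In the side view the yellow handle is at (461,218) and the brass collar at (564,484). The tool's stand is the grey ring under the yellow handle. The white and brown stands are decoys.

```bash
cat > h.py <<'E'
import cv2,numpy as np
def ray(c,u,v):
    R=np.array(c["R"]);t=np.array(c["t"])
    d=R.T@np.array([(u-c["cx"])/c["fx"],(v-c["cy"])/c["fy"],1.]);return -R.T@t,d
def plane(c,p,z):
    o,d=ray(c,*p);return o+d*(z-o[2])/d[2]
def tri(rs):
    A=0;b=0
    for o,d in rs:
        d=d/np.linalg.norm(d);P=np.eye(3)-np.outer(d,d);A=A+P;b=b+P@o
    X=np.linalg.solve(A,b)
    return X,[np.linalg.norm((np.eye(3)-np.outer(d,d)/(d@d))@(X-o)) for o,d in rs]
def mask(im,lo,hi,near=None,r=60):
    m=cv2.inRange(cv2.cvtColor(im,cv2.COLOR_RGB2HSV),np.array(lo),np.array(hi))
    if near is not None:
        k=np.zeros_like(m);cv2.circle(k,tuple(int(x) for x in near),r,255,-1);m&=k
    n,l,s,c=cv2.connectedComponentsWithStats(m)
    i=1+np.argmax(s[1:,4]);return (l==i).astype(np.uint8)*255,s[i],c[i]
YEL=((18,140,60),(32,255,255));RED=((0,150,100),(8,255,255))
E
python3 - <<'E'
from station import *
from h import *
C={n:calibration(n) for n in("scene","side")};I={n:np.load(n+".npy") for n in C}
nr={"scene":((334,186),(166,337),(146,327)),"side":((295,140),(361,310),(337,321))}
H=[];T=[]
for n in C:
    m,s,c=mask(I[n],*YEL,nr[n][0],30);print(n,"handle",s,c);H.append(ray(C[n],*c))
    m,s,c=mask(I[n],(12,80,60),(32,255,255),nr[n][1],30)
    cs,_=cv2.findContours(m,cv2.RETR_EXTERNAL,cv2.CHAIN_APPROX_NONE)
    e=cv2.fitEllipse(cs[0]);print(n,"ring",s,e,plane(C[n],e[0],.06),plane(C[n],e[0],.057))
    P=np.array([plane(C[n],p[0],.06)[:2] for p in cs[0]],np.float32);print(cv2.minEnclosingCircle(P))
    m,s,c=mask(I[n],*RED,nr[n][2],12);print("red",s,c,plane(C[n],c,.045))
print(tri(H))
c=calibration("wrist");print("wrist cam pos",-np.array(c["R"]).T@c["t"],np.array(c["R"])[2],c["fx"],c["cx"],c["cy"])
E
```

```text
scene handle [327 172  15  25 272] [333.54044118 184.25367647]
scene ring [146 319  39  37 669] ((165.42813110351562, 336.8526306152344), (35.321468353271484, 39.67979049682617), 54.020042419433594) [ 0.61994718 -0.27887869  0.06      ] [ 0.61811875 -0.27794399  0.057     ]
((0.6190349459648132, -0.2783355712890625), 0.03721620887517929)
red [141 322  10   9  45] [145.51111111 325.75555556] [ 0.56669734 -0.2862105   0.045     ]
side handle [289 133  12  18 159] [294.42767296 141.45283019]
side ring [342 292  38  36 634] ((360.3777770996094, 309.6923522949219), (33.13286590576172, 38.41419219970703), 122.2249755859375) [ 0.61189905 -0.28039257  0.06      ] [ 0.61306272 -0.27853055  0.057     ]
((0.6115949749946594, -0.27890273928642273), 0.0375896655023098)
red [332 316  11   8  56] [336.98214286 320.10714286] [ 0.56804048 -0.28525976  0.045     ]
(array([0.60264836, 0.224836  , 0.11089344]), [np.float64(0.004485555732511481), np.float64(0.004485555732511641)])
wrist cam pos [0.16342223 0.6346389  0.37340047] [ 0.29566858 -0.1195674  -0.94777831] 283.39303379367294 252.0140984567802 188.0082621492284
```

Call:
play_rows(
  steps=[
    {"tx":0.2,"ty":-0.2,"tz":0.5},
    {"tx":0.52,"ty":-0.54,"tz":0.5},
    {"tx":0.52,"ty":-0.54},
    {"tx":0.52,"ty":-0.54},
    {"tx":0.52,"ty":-0.54},
  ],
  gripper=-1,
)

```text
validation failed for argument at $.st...
```

Call:
play_rows(
  steps=[
    {"tx":0.52,"ty":-0.54},
    {"tx":0.52,"ty":-0.54},
    {"tx":0.52,"ty":-0.54},
    {"tx":0.52,"ty":-0.54},
    {"tx":0.52,"ty":-0.54},
  ],
)

```text
validation failed for argument at $.st...
```

Call:
play_rows(
  steps=[
    {"tx":0.52,"ty":-0.54},
    {"tx":0.52,"ty":-0.54},
    {"tx":0.52,"ty":-0.54},
    {"tx":0.32,"ty":-0.34},
    {},
  ],
)

```text
validation failed for argument at $.st...
```

```bash
cat > w.py <<'E'
from station import *
from h import *
import sys
n=sys.argv[1]
s=read_state();c=calibration("wrist");im=read_camera("wrist")
print(s["t"],s["eef_pos"],s["tcp_rot"],s["q"][5],s["wrist_force"])
np.savez(n+".npz",im=im,**{k:np.array(v) for k,v in c.items()})
cv2.imwrite(f"pics/{n}.png",cv2.resize(im[:,:,::-1],(768,576)))
E
python3 w.py w1
```

```text
0.1 [0.24077578 0.60318311 0.24414969] [-2.58970144e-04  1.88764365e-01  9.82021934e-01 -9.32177493e-04] -0.0826093554062423 [ 0.1423931   0.63172695 -0.2078245 ]
```

View pics/w1.png

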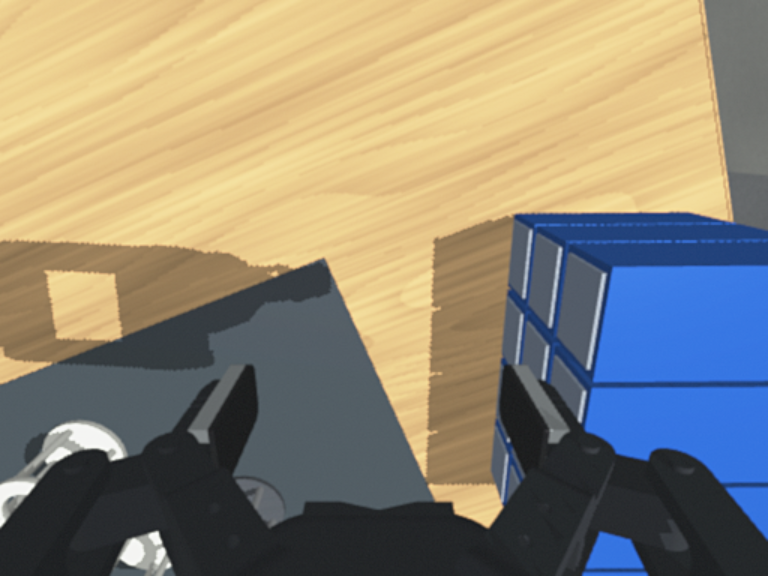

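The moves were refused, probably because every key has to be present. The wrist view shows the blue cabinet at right (640,400) and the pads at (230,420) and (540,420). I'll go up first.

Call:
play_rows(
  steps=[
    {"tx":0,"ty":0,"tz":0.6,"roll":0},
    {"tx":0.2,"ty":-0.2,"tz":0.5,"roll":0},
    {"tx":0.52,"ty":-0.54,"tz":0,"roll":0},
    {"tx":0.52,"ty":-0.54,"tz":0,"roll":0},
    {"tx":0.52,"ty":-0.54,"tz":0,"roll":0},
  ],
  gripper=-1,
  newtons=80,
)

```text
t: 0.65
eef_pos: [0.3295, 0.5117, 0.3002]
tcp_rot: [0.0, 0.188, 0.982, -0.0]
wrist_force: [0.4, 0.2, -0.4]
opening: 0.0853
grip_force: 0.0
```

Call:
play_rows(
  steps=[
    {"tx":0.6,"ty":-0.62,"tz":0,"roll":0},
    {"tx":0.6,"ty":-0.62,"tz":0,"roll":0},
    {"tx":0.6,"ty":-0.62,"tz":0,"roll":0},
    {"tx":0.6,"ty":-0.62,"tz":0,"roll":0},
    {"tx":0.6,"ty":-0.62,"tz":0,"roll":0},
  ],
)

```text
t: 1.15
eef_pos: [0.4798, 0.3561, 0.3]
tcp_rot: [-0.0, 0.189, 0.982, -0.0]
wrist_force: [1.1, 0.6, -0.1]
opening: 0.0858
grip_force: 0.0
```

Call:
play_rows(
  steps=[
    {"tx":0.6,"ty":-0.62,"tz":0,"roll":0},
    {"tx":0.6,"ty":-0.62,"tz":0,"roll":0},
    {"tx":0.6,"ty":-0.62,"tz":0,"roll":0},
    {"tx":0.6,"ty":-0.62,"tz":-0.5,"roll":0},
    {"tx":0.08,"ty":-0.16,"tz":-0.6,"roll":0},
  ],
)

```text
t: 1.65
eef_pos: [0.6064, 0.2225, 0.2462]
tcp_rot: [0.002, 0.191, 0.982, 0.0]
wrist_force: [-0.0, 0.8, -1.2]
opening: 0.0854
grip_force: 0.0
```

```bash
python3 w.py w2
```

```text
1.65 [0.60640238 0.22254143 0.24619558] [2.10145643e-03 1.90756075e-01 9.81635131e-01 4.17453304e-04] -0.9175894419095373 [-0.02261133  0.8121706  -1.19899568]
```

View pics/w2.png

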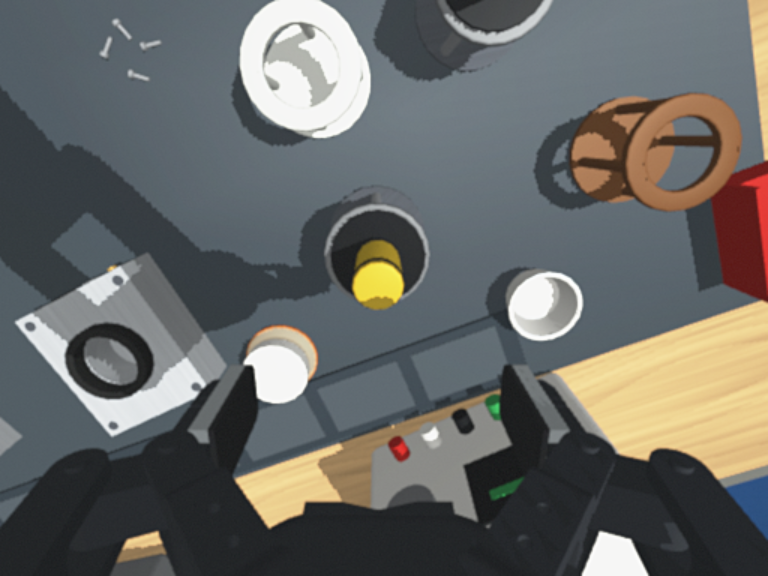

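The wrist view (768x576) shows the yellow handle's top at (378,284), the black guard disc on the grey ring at (377,250), brown and white stands as decoys, and PSU terminals at (430,440). This is the yellow tool on a grey stand, so it is the right target.

```bash
python3 - <<'E'
from h import *
d=np.load("w2.npz");c={k:d[k] for k in d if k!="im"};im=d["im"]
hsv=cv2.cvtColor(im,cv2.COLOR_RGB2HSV)
print(hsv[170,252],hsv[192,252],hsv[150,235],hsv[143,222],hsv[185,225],hsv[195,240])
def circ(m,z,name):
    cs,_=cv2.findContours(m,cv2.RETR_EXTERNAL,cv2.CHAIN_APPROX_NONE)
    k=max(cs,key=cv2.contourArea);k=cv2.convexHull(k)
    e=cv2.fitEllipse(k);P=np.array([plane(c,p[0],z)[:2] for p in k],np.float32)
    print(name,e,plane(c,e[0],z),cv2.minEnclosingCircle(P))
m,s,_=mask(im,(20,120,200),(35,255,255),(252,190),30);print(s);circ(m,.146,"cap")
m,s,_=mask(im,(0,0,0),(180,255,55),(251,165),45);print(s);circ(m,.084,"disc")
for p in ((430,440),(505,405),(400,450)): print(plane(c,(p[0]/1.5,p[1]/1.5),.06))
C=__import__("station").calibration("scene")
for z in(.1,.15,.2): print(z,plane(C,(685*.64,300*.64),z),plane(C,(610*.64,405*.64),z))
E
```

```text
[ 24 183 152] [ 27 179 243] [108  25  52] [105  36  70] [60 13 38] [ 27 181 241]
[236 175  33  27 690]
cap ((251.79766845703125, 189.9081268310547), (30.7063045501709, 32.88250732421875), 80.78443145751953) [0.60271533 0.22442188 0.146     ] ((0.6030199527740479, 0.22425700724124908), 0.014298337511718273)
[ 221  141   62   55 1715]
disc ((251.17343139648438, 170.43017578125), (59.671417236328125, 61.571414947509766), 91.46597290039062) [0.60221458 0.22400166 0.084     ] ((0.6032134294509888, 0.2234981805086136), 0.03308951482176781)
[0.78484022 0.20152385 0.06      ]
[0.77469378 0.27442709 0.06      ]
[0.78493733 0.17264518 0.06      ]
0.1 [0.78515825 0.39828347 0.1       ] [0.81611573 0.12467022 0.1       ]
0.15 [0.80435172 0.32746742 0.15      ] [0.83282956 0.07577012 0.15      ]
0.2 [0.82354518 0.25665137 0.2       ] [0.84954338 0.02687001 0.2       ]
```

Call:
play_rows(
  steps=[
    {"tx":0,"ty":0,"tz":-0.4,"roll":0},
    {"tx":0,"ty":0,"tz":-0.4,"roll":0},
    {"tx":0,"ty":0,"tz":0,"roll":0},
  ],
)

```text
t: 2.0
eef_pos: [0.6007, 0.2255, 0.2016]
tcp_rot: [-0.003, 0.189, 0.982, -0.002]
wrist_force: [-0.4, 0.4, -0.6]
opening: 0.0856
grip_force: 0.0
```

Call:
play_rows(
  steps=[
    {"tx":0,"ty":-0.02,"tz":-0.4,"roll":0},
    {"tx":0,"ty":0,"tz":-0.5,"roll":0},
    {"tx":0,"ty":0,"tz":-0.5,"roll":0},
    {"tx":0,"ty":0,"tz":-0.4,"roll":0},
    {"tx":0,"ty":0,"tz":0,"roll":0},
  ],
)

```text
t: 2.5
eef_pos: [0.6009, 0.2247, 0.1129]
tcp_rot: [-0.003, 0.188, 0.982, -0.001]
wrist_force: [-0.0, 0.7, -1.2]
opening: 0.0857
grip_force: 0.0
```

Call:
play_rows(
  steps=[
    {"tx":0,"ty":0,"tz":0,"roll":0},
  ],
)

```text
t: 2.6
eef_pos: [0.6033, 0.2252, 0.1165]
tcp_rot: [0.0, 0.188, 0.982, 0.0]
wrist_force: [0.1, -0.2, 0.9]
opening: 0.0854
grip_force: 0.0
```

Call:
play_rows(
  steps=[
    {"tx":0,"ty":-0.02,"tz":0,"roll":0},
    {"tx":0,"ty":0,"tz":0,"roll":0},
    {"tx":0,"ty":0,"tz":0,"roll":0},
  ],
)

```text
t: 2.9
eef_pos: [0.6038, 0.2238, 0.1169]
tcp_rot: [0.001, 0.189, 0.982, 0.0]
wrist_force: [0.0, -0.2, 0.2]
opening: 0.0854
grip_force: 0.0
```

Call:
play_rows(
  steps=[
    {"tx":0,"ty":0,"tz":0,"roll":0},
    {"tx":0,"ty":0,"tz":0,"roll":0},
    {"tx":0,"ty":0,"tz":0,"roll":0},
    {"tx":0,"ty":0,"tz":0,"roll":0},
    {"tx":0,"ty":0,"tz":0,"roll":0},
  ],
  gripper=1,
  newtons=80,
)

```text
t: 3.4
eef_pos: [0.6032, 0.2237, 0.1156]
tcp_rot: [0.0, 0.189, 0.982, 0.0]
wrist_force: [0.3, -0.4, 1.8]
opening: 0.0285
grip_force: 78.9
```

Call:
play_rows(
  steps=[
    {"tx":0,"ty":0,"tz":0,"roll":0},
    {"tx":0,"ty":0,"tz":0,"roll":0},
    {"tx":0,"ty":0,"tz":0,"roll":0},
    {"tx":0,"ty":0,"tz":0,"roll":0},
    {"tx":0,"ty":0,"tz":0,"roll":0},
  ],
)

```text
t: 3.9
eef_pos: [0.6032, 0.2237, 0.1155]
tcp_rot: [0.0, 0.189, 0.982, 0.0]
wrist_force: [0.4, 0.5, 1.9]
opening: 0.0285
grip_force: 79.0
```

Call:
play_rows(
  steps=[
    {"tx":0,"ty":0,"tz":0.2,"roll":0},
    {"tx":0,"ty":0,"tz":0.4,"roll":0},
    {"tx":0,"ty":0,"tz":0.6,"roll":0},
    {"tx":0,"ty":0,"tz":0.6,"roll":0},
    {"tx":0,"ty":0,"tz":0.4,"roll":0},
  ],
)

```text
t: 4.4
eef_pos: [0.6029, 0.2236, 0.2272]
tcp_rot: [0.0, 0.189, 0.982, 0.0]
wrist_force: [0.9, -0.4, -2.5]
opening: 0.028
grip_force: 79.1
```

Call:
play_rows(
  steps=[
    {"tx":0.1,"ty":-0.3,"tz":0,"roll":0},
    {"tx":0.1,"ty":-0.6,"tz":0,"roll":0},
    {"tx":0.1,"ty":-0.7,"tz":0,"roll":0},
    {"tx":0.1,"ty":-0.7,"tz":0,"roll":0},
    {"tx":0.1,"ty":-0.7,"tz":0,"roll":0},
  ],
)

```text
t: 4.9
eef_pos: [0.6268, 0.0714, 0.2228]
tcp_rot: [-0.002, 0.189, 0.982, -0.001]
wrist_force: [-0.2, 0.5, -3.2]
opening: 0.0283
grip_force: 79.3
```

Call:
play_rows(
  steps=[
    {"tx":0.1,"ty":-0.7,"tz":0,"roll":0},
    {"tx":0.1,"ty":-0.7,"tz":0,"roll":0},
    {"tx":0.1,"ty":-0.7,"tz":0,"roll":0},
    {"tx":0.1,"ty":-0.7,"tz":0,"roll":0},
    {"tx":0.1,"ty":-0.7,"tz":0,"roll":0},
  ],
)

```text
t: 5.4
eef_pos: [0.6516, -0.1035, 0.2227]
tcp_rot: [-0.002, 0.189, 0.982, -0.0]
wrist_force: [-0.2, 0.5, -3.2]
opening: 0.0282
grip_force: 79.3
```

Call:
play_rows(
  steps=[
    {"tx":0.1,"ty":-0.7,"tz":0,"roll":0},
    {"tx":0.1,"ty":-0.7,"tz":0,"roll":0},
    {"tx":0.1,"ty":-0.7,"tz":0,"roll":0},
    {"tx":0.1,"ty":-0.7,"tz":0,"roll":0},
    {"tx":0.1,"ty":-0.7,"tz":0,"roll":0},
  ],
)

```text
t: 5.9
eef_pos: [0.6764, -0.2783, 0.2224]
tcp_rot: [-0.002, 0.189, 0.982, 0.0]
wrist_force: [1.8, 0.5, -2.9]
opening: 0.0287
grip_force: 79.3
```

Call:
play_rows(
  steps=[
    {"tx":0.1,"ty":-0.5,"tz":0,"roll":0},
    {"tx":0,"ty":-0.2,"tz":0,"roll":0},
    {"tx":0,"ty":0,"tz":0,"roll":0},
    {"tx":0,"ty":0,"tz":0,"roll":0},
    {"tx":0,"ty":0,"tz":0,"roll":0},
  ],
)

```text
t: 6.4
eef_pos: [0.6828, -0.31, 0.2249]
tcp_rot: [-0.001, 0.188, 0.982, 0.0]
wrist_force: [0.2, -0.7, -3.8]
opening: 0.0288
grip_force: 79.3
```

```bash
python3 w.py w3
```

```text
6.4 [ 0.68278995 -0.30997355  0.22488895] [-5.01160973e-04  1.88142778e-01  9.82141511e-01  3.08727792e-04] -1.6901112124740563 [ 0.18635482 -0.6579679  -3.77831988]
```

View pics/w3.png

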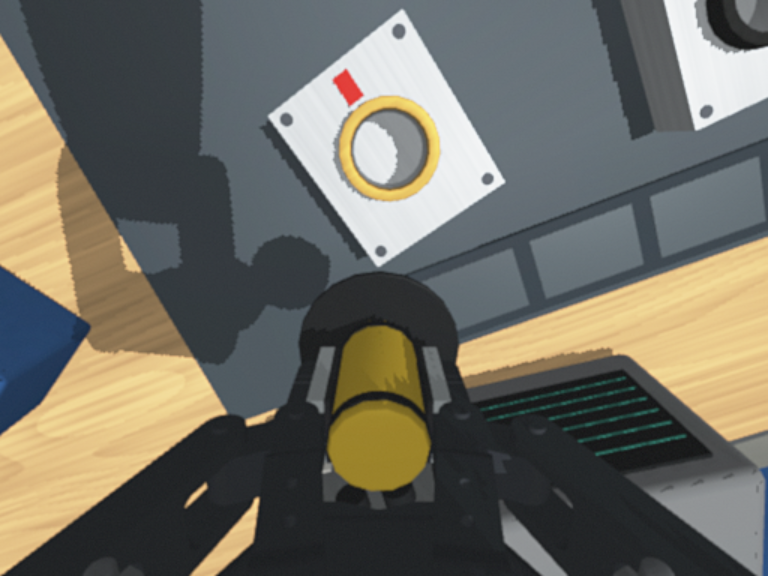

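The brass collar is at (389,148) with the red mark at (347,86), and the tool is upright in the grip. The black collar at upper right is not the target.

```bash
python3 - <<'E'
from h import *
d=np.load("w3.npz");c={k:d[k] for k in d if k!="im"};im=d["im"]
m,s,_=mask(im,(14,90,80),(32,255,255),(259,98),50)
cs,_=cv2.findContours(m,cv2.RETR_CCOMP,cv2.CHAIN_APPROX_NONE)
for k in sorted(cs,key=cv2.contourArea)[-2:]:
    e=cv2.fitEllipse(k);P=np.array([plane(c,p[0],.06)[:2] for p in k],np.float32)
    print(e,plane(c,e[0],.06),cv2.minEnclosingCircle(P))
r,s,q=mask(im,(0,150,100),(10,255,255),(231,57),25);print(s,plane(c,q,.045))
E
```

```text
((259.09735107421875, 98.85393524169922), (51.69965744018555, 53.940006256103516), 4.139702796936035) [ 0.61325168 -0.2742222   0.06      ] ((0.613881528377533, -0.27452948689460754), 0.02617781050503254)
((259.0616455078125, 98.4285659790039), (66.28397369384766, 69.28706359863281), 5.852736473083496) [ 0.61286413 -0.27410945  0.06      ] ((0.6139769554138184, -0.2745266258716583), 0.03338879719376564)
[223  47  19  23 211] [ 0.56721175 -0.28544592  0.045     ]
```

Call:
play_rows(
  steps=[
    {"tx":-0.3,"ty":0.1,"tz":0,"roll":0},
    {"tx":-0.5,"ty":0.16,"tz":0,"roll":0},
    {"tx":-0.6,"ty":0.16,"tz":0,"roll":0},
    {"tx":-0.4,"ty":0.1,"tz":0,"roll":0},
    {"tx":-0.18,"ty":0.06,"tz":-0.2,"roll":0},
  ],
)

```text
t: 6.95
eef_pos: [0.5834, -0.2813, 0.2176]
tcp_rot: [0.002, 0.188, 0.982, -0.001]
wrist_force: [0.3, 0.0, -2.9]
opening: 0.0286
grip_force: 79.3
```

Call:
play_rows(
  steps=[
    {"tx":0,"ty":0,"tz":-0.3,"roll":0},
    {"tx":0,"ty":0,"tz":-0.4,"roll":0},
    {"tx":0,"ty":0,"tz":-0.2,"roll":0},
    {"tx":0,"ty":0,"tz":0,"roll":0},
    {"tx":0,"ty":0,"tz":0,"roll":0},
  ],
)

```text
t: 7.45
eef_pos: [0.5844, -0.2822, 0.1702]
tcp_rot: [-0.0, 0.189, 0.982, 0.0]
wrist_force: [0.4, 0.8, -3.0]
opening: 0.0284
grip_force: 79.3
```

```bash
python3 - <<'E'
from station import *
from h import *
s=read_state();print(s["t"],s["eef_pos"],s["wrist_force"])
a=read_camera("side");b=read_camera("scene")
o=np.hstack([cv2.resize(x,(400,480),interpolation=cv2.INTER_CUBIC) for x in (a[240:360,300:400],b[265:385,115:215])])
cv2.imwrite("pics/c1.png",o[:,:,::-1])
E
```

```text
7.45 [ 0.58439188 -0.28222185  0.17019708] [ 0.42346575  0.7878118  -2.96804811]
```

View pics/c1.png

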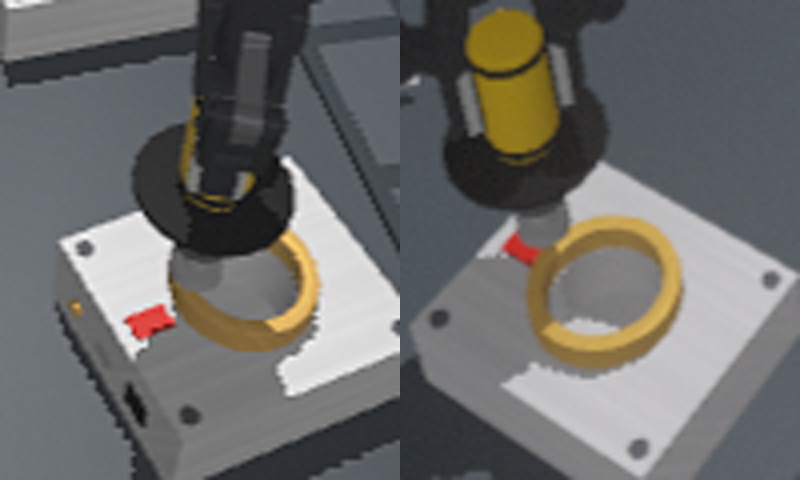

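The crop shows the cutter directly over the brass edge at the red mark, at (200,270) in the side view and (545,225) in the scene view. Now press it down.

Call:
play_rows(
  steps=[
    {"tx":0,"ty":0,"tz":-0.15,"roll":0},
    {"tx":0,"ty":0,"tz":-0.12,"roll":0},
    {"tx":0,"ty":0,"tz":-0.09,"roll":0},
    {"tx":0,"ty":0,"tz":-0.05,"roll":0},
    {"tx":0,"ty":0,"tz":-0.04,"roll":0},
  ],
)

```text
t: 8.05
eef_pos: [0.5842, -0.2825, 0.1483]
tcp_rot: [0.0, 0.189, 0.982, -0.0]
wrist_force: [-0.2, 0.3, 0.1]
opening: 0.0285
grip_force: 79.3
```

Call:
play_rows(
  steps=[
    {"tx":0,"ty":0,"tz":0,"roll":0},
    {"tx":0,"ty":0,"tz":0,"roll":0},
    {"tx":0,"ty":0,"tz":0,"roll":0},
  ],
)

```text
t: 8.35
eef_pos: [0.5842, -0.2825, 0.1483]
tcp_rot: [0.0, 0.189, 0.982, -0.0]
wrist_force: [-0.5, 0.4, 0.5]
opening: 0.0283
grip_force: 79.3
```

```bash
python3 - <<'E'
import numpy as np
# clockwise: decreasing angle, start 192deg (=180+12), 44 steps of 9 deg incl. 36 deg overlap
a=np.radians(192-9*np.arange(46));p=.03*np.c_[np.cos(a),np.sin(a)]/.05
cum=np.round(p-p[0],2);d=np.diff(cum,axis=0)
for i,r in enumerate(d): print(i+1,r.round(2))
E
```

```text
1 [-0.01  0.09]
2 [0.  0.1]
3 [0.02 0.09]
4 [0.03 0.09]
5 [0.04 0.08]
6 [0.06 0.08]
7 [0.07 0.06]
8 [0.08 0.05]
9 [0.08 0.04]
10 [0.09 0.03]
11 [0.1  0.01]
12 [0.09 0.  ]
13 [ 0.09 -0.02]
14 [ 0.09 -0.03]
15 [ 0.08 -0.04]
16 [ 0.08 -0.06]
17 [ 0.06 -0.07]
18 [ 0.06 -0.08]
19 [ 0.04 -0.08]
20 [ 0.02 -0.09]
21 [ 0.02 -0.09]
22 [-0.01 -0.1 ]
23 [-0.01 -0.09]
24 [-0.03 -0.09]
25 [-0.05 -0.08]
26 [-0.06 -0.08]
27 [-0.07 -0.06]
28 [-0.07 -0.05]
29 [-0.09 -0.05]
30 [-0.09 -0.02]
31 [-0.09 -0.01]
32 [-0.1  0. ]
33 [-0.09  0.02]
34 [-0.09  0.03]
35 [-0.08  0.04]
36 [-0.07  0.06]
37 [-0.07  0.07]
38 [-0.05  0.07]
39 [-0.04  0.09]
40 [-0.03  0.09]
41 [-0.01  0.09]
42 [0.  0.1]
43 [0.02 0.09]
44 [0.03 0.09]
45 [0.04 0.08]
```

Call:
play_rows(
  steps=[
    {"tx":-0.01,"ty":0.09,"tz":0,"roll":0},
    {"tx":0,"ty":0.1,"tz":0,"roll":0},
    {"tx":0.02,"ty":0.09,"tz":0,"roll":0},
    {"tx":0.03,"ty":0.09,"tz":0,"roll":0},
    {"tx":0.04,"ty":0.08,"tz":0,"roll":0},
  ],
)

```text
t: 8.85
eef_pos: [0.5879, -0.2594, 0.1478]
tcp_rot: [-0.0, 0.189, 0.982, -0.0]
wrist_force: [-1.2, -2.1, 0.5]
opening: 0.0287
grip_force: 79.4
```

Call:
play_rows(
  steps=[
    {"tx":0.06,"ty":0.08,"tz":0,"roll":0},
    {"tx":0.07,"ty":0.06,"tz":0,"roll":0},
    {"tx":0.08,"ty":0.05,"tz":0,"roll":0},
    {"tx":0.08,"ty":0.04,"tz":0,"roll":0},
    {"tx":0.09,"ty":0.03,"tz":0,"roll":0},
  ],
)

```text
t: 9.35
eef_pos: [0.6071, -0.2463, 0.1475]
tcp_rot: [-0.001, 0.189, 0.982, 0.0]
wrist_force: [-2.7, -0.3, 0.1]
opening: 0.0288
grip_force: 79.4
```

Call:
play_rows(
  steps=[
    {"tx":0.1,"ty":0.01,"tz":0,"roll":0},
    {"tx":0.09,"ty":0,"tz":0,"roll":0},
    {"tx":0.09,"ty":-0.02,"tz":0,"roll":0},
    {"tx":0.09,"ty":-0.03,"tz":0,"roll":0},
    {"tx":0.08,"ty":-0.04,"tz":0,"roll":0},
  ],
)

```text
t: 9.85
eef_pos: [0.6299, -0.2507, 0.1477]
tcp_rot: [-0.0, 0.189, 0.982, 0.0]
wrist_force: [-1.8, -0.0, 0.8]
opening: 0.0281
grip_force: 79.4
```

Call:
play_rows(
  steps=[
    {"tx":0.08,"ty":-0.06,"tz":0,"roll":0},
    {"tx":0.06,"ty":-0.07,"tz":0,"roll":0},
    {"tx":0.06,"ty":-0.08,"tz":0,"roll":0},
    {"tx":0.04,"ty":-0.08,"tz":0,"roll":0},
    {"tx":0.02,"ty":-0.09,"tz":0,"roll":0},
  ],
)

```text
t: 10.35
eef_pos: [0.643, -0.27, 0.1479]
tcp_rot: [0.0, 0.189, 0.982, 0.0]
wrist_force: [-0.1, 1.8, 0.3]
opening: 0.0284
grip_force: 79.3
```

Call:
play_rows(
  steps=[
    {"tx":0.02,"ty":-0.09,"tz":0,"roll":0},
    {"tx":-0.01,"ty":-0.1,"tz":0,"roll":0},
    {"tx":-0.01,"ty":-0.09,"tz":0,"roll":0},
    {"tx":-0.03,"ty":-0.09,"tz":0,"roll":0},
    {"tx":-0.05,"ty":-0.08,"tz":0,"roll":0},
  ],
)

```text
t: 10.85
eef_pos: [0.6388, -0.2929, 0.1481]
tcp_rot: [0.001, 0.189, 0.982, -0.0]
wrist_force: [1.5, 1.7, -0.2]
opening: 0.0284
grip_force: 79.3
```

Call:
play_rows(
  steps=[
    {"tx":-0.06,"ty":-0.08,"tz":0,"roll":0},
    {"tx":-0.07,"ty":-0.06,"tz":0,"roll":0},
    {"tx":-0.07,"ty":-0.05,"tz":0,"roll":0},
    {"tx":-0.09,"ty":-0.05,"tz":0,"roll":0},
    {"tx":-0.09,"ty":-0.02,"tz":0,"roll":0},
  ],
)

```text
t: 11.35
eef_pos: [0.6193, -0.3059, 0.1481]
tcp_rot: [0.001, 0.189, 0.982, -0.0]
wrist_force: [2.4, 0.8, -0.5]
opening: 0.0288
grip_force: 79.3
```

Call:
play_rows(
  steps=[
    {"tx":-0.09,"ty":-0.01,"tz":0,"roll":0},
    {"tx":-0.1,"ty":0,"tz":0,"roll":0},
    {"tx":-0.09,"ty":0.02,"tz":0,"roll":0},
    {"tx":-0.09,"ty":0.03,"tz":0,"roll":0},
    {"tx":-0.08,"ty":0.04,"tz":0,"roll":0},
  ],
)

```text
t: 11.85
eef_pos: [0.5966, -0.3015, 0.1479]
tcp_rot: [0.0, 0.189, 0.982, -0.0]
wrist_force: [1.7, -0.9, 1.4]
opening: 0.0286
grip_force: 79.3
```

Call:
play_rows(
  steps=[
    {"tx":-0.07,"ty":0.06,"tz":0,"roll":0},
    {"tx":-0.07,"ty":0.07,"tz":0,"roll":0},
    {"tx":-0.05,"ty":0.07,"tz":0,"roll":0},
    {"tx":-0.04,"ty":0.09,"tz":0,"roll":0},
    {"tx":-0.03,"ty":0.09,"tz":0,"roll":0},
  ],
)

```text
t: 12.35
eef_pos: [0.5836, -0.2821, 0.1478]
tcp_rot: [-0.0, 0.189, 0.982, -0.0]
wrist_force: [0.7, -2.5, 0.6]
opening: 0.0283
grip_force: 79.4
```

Call:
play_rows(
  steps=[
    {"tx":-0.01,"ty":0.06,"tz":0,"roll":0},
    {"tx":0,"ty":0,"tz":0,"roll":0},
    {"tx":0,"ty":0,"tz":0,"roll":0},
  ],
)

```text
t: 12.65
eef_pos: [0.5832, -0.2787, 0.1475]
tcp_rot: [-0.001, 0.189, 0.982, 0.001]
wrist_force: [0.1, 0.6, 0.2]
opening: 0.0284
grip_force: 79.4
```

Call:
play_rows(
  steps=[
    {"tx":0,"ty":0,"tz":0.2,"roll":0},
    {"tx":0,"ty":0,"tz":0.4,"roll":0},
    {"tx":0,"ty":0,"tz":0.6,"roll":0},
    {"tx":0,"ty":0,"tz":0.4,"roll":0},
    {"tx":0,"ty":0.3,"tz":0,"roll":0},
  ],
)

```text
t: 13.15
eef_pos: [0.5847, -0.2656, 0.2316]
tcp_rot: [0.003, 0.19, 0.982, -0.001]
wrist_force: [-0.6, -0.1, -1.8]
opening: 0.0287
grip_force: 79.4
```

Call:
play_rows(
  steps=[
    {"tx":0.03,"ty":0.6,"tz":0,"roll":0},
    {"tx":0.03,"ty":0.7,"tz":0,"roll":0},
    {"tx":0.03,"ty":0.7,"tz":0,"roll":0},
    {"tx":0.03,"ty":0.7,"tz":0,"roll":0},
    {"tx":0.03,"ty":0.7,"tz":0,"roll":0},
  ],
)

```text
t: 13.65
eef_pos: [0.5893, -0.0915, 0.2252]
tcp_rot: [-0.002, 0.189, 0.982, 0.001]
wrist_force: [0.5, -0.2, -3.3]
opening: 0.0286
grip_force: 79.4
```

Call:
play_rows(
  steps=[
    {"tx":0.03,"ty":0.7,"tz":0,"roll":0},
    {"tx":0.03,"ty":0.7,"tz":0,"roll":0},
    {"tx":0.03,"ty":0.7,"tz":0,"roll":0},
    {"tx":0.03,"ty":0.7,"tz":0,"roll":0},
    {"tx":0.03,"ty":0.7,"tz":0,"roll":0},
  ],
)

```text
t: 14.15
eef_pos: [0.5964, 0.0832, 0.2252]
tcp_rot: [-0.002, 0.189, 0.982, -0.0]
wrist_force: [0.7, 0.7, -2.7]
opening: 0.0282
grip_force: 79.4
```

Call:
play_rows(
  steps=[
    {"tx":0.03,"ty":0.7,"tz":0,"roll":0},
    {"tx":0.03,"ty":0.7,"tz":0,"roll":0},
    {"tx":0.03,"ty":0.7,"tz":0,"roll":0},
    {"tx":0,"ty":0.5,"tz":0,"roll":0},
    {"tx":0,"ty":0.26,"tz":0,"roll":0},
  ],
)

```text
t: 14.65
eef_pos: [0.6008, 0.2263, 0.2252]
tcp_rot: [-0.002, 0.187, 0.982, -0.001]
wrist_force: [0.3, -0.1, -3.4]
opening: 0.0285
grip_force: 79.4
```

Call:
play_rows(
  steps=[
    {"tx":0,"ty":0,"tz":0,"roll":0},
    {"tx":0,"ty":0,"tz":0,"roll":0},
    {"tx":0,"ty":0,"tz":0,"roll":0},
    {"tx":0,"ty":0,"tz":0,"roll":0},
    {"tx":0,"ty":0,"tz":0,"roll":0},
  ],
)

```text
t: 15.15
eef_pos: [0.6032, 0.2227, 0.228]
tcp_rot: [0.0, 0.189, 0.982, -0.0]
wrist_force: [-0.1, -0.0, -2.8]
opening: 0.0284
grip_force: 79.4
```

Call:
play_rows(
  steps=[
    {"tx":0,"ty":0.02,"tz":-0.2,"roll":0},
    {"tx":0,"ty":0,"tz":-0.4,"roll":0},
    {"tx":0,"ty":0,"tz":-0.5,"roll":0},
    {"tx":0,"ty":0,"tz":-0.4,"roll":0},
    {"tx":0,"ty":0,"tz":-0.3,"roll":0},
  ],
)

```text
t: 15.65
eef_pos: [0.602, 0.2242, 0.1352]
tcp_rot: [-0.001, 0.189, 0.982, -0.001]
wrist_force: [-0.6, 1.1, -2.7]
opening: 0.0286
grip_force: 79.4
```

Call:
play_rows(
  steps=[
    {"tx":0,"ty":0,"tz":-0.2,"roll":0},
    {"tx":0,"ty":0,"tz":-0.1,"roll":0},
    {"tx":0,"ty":0,"tz":-0.08,"roll":0},
    {"tx":0,"ty":0,"tz":0,"roll":0},
    {"tx":0,"ty":0,"tz":0,"roll":0},
  ],
)

```text
t: 16.15
eef_pos: [0.6036, 0.2248, 0.1198]
tcp_rot: [0.001, 0.189, 0.982, 0.0]
wrist_force: [0.5, -0.4, -3.3]
opening: 0.028
grip_force: 79.4
```

Call:
play_rows(
  steps=[
    {"tx":0,"ty":0,"tz":0,"roll":0},
    {"tx":0,"ty":0,"tz":-0.02,"roll":0},
    {"tx":0,"ty":0,"tz":0,"roll":0},
    {"tx":0,"ty":0,"tz":0,"roll":0},
  ],
)

```text
t: 16.55
eef_pos: [0.603, 0.2247, 0.1179]
tcp_rot: [0.0, 0.189, 0.982, 0.0]
wrist_force: [-1.0, 0.4, -3.5]
opening: 0.0287
grip_force: 79.4
```

Still hanging at about 2.4 mm above seated, so I lower it a little more, with y back by 1 mm.

Call:
play_rows(
  steps=[
    {"tx":0,"ty":-0.02,"tz":-0.02,"roll":0},
    {"tx":0,"ty":0,"tz":-0.02,"roll":0},
    {"tx":0,"ty":0,"tz":0,"roll":0},
    {"tx":0,"ty":0,"tz":0,"roll":0},
    {"tx":0,"ty":0,"tz":0,"roll":0},
  ],
)

```text
t: 17.05
eef_pos: [0.603, 0.2237, 0.1158]
tcp_rot: [-0.0, 0.189, 0.982, -0.0]
wrist_force: [0.1, 0.6, -3.3]
opening: 0.0288
grip_force: 79.7
```

Call:
play_rows(
  steps=[
    {"tx":0,"ty":0,"tz":-0.01,"roll":0},
    {"tx":0,"ty":0,"tz":-0.01,"roll":0},
    {"tx":0,"ty":0,"tz":0,"roll":0},
    {"tx":0,"ty":0,"tz":0,"roll":0},
  ],
)

```text
t: 17.45
eef_pos: [0.6031, 0.2237, 0.1155]
tcp_rot: [0.0, 0.189, 0.982, 0.0]
wrist_force: [-2.2, -0.9, 2.1]
opening: 0.0282
grip_force: 79.8
```

Contact: the force went to +2.1 N, as at the original seating. Release, letting the fingers open before rising.

Call:
play_rows(
  steps=[
    {"tx":0,"ty":0,"tz":0,"roll":0},
    {"tx":0,"ty":0,"tz":0,"roll":0},
    {"tx":0,"ty":0,"tz":0,"roll":0},
    {"tx":0,"ty":0,"tz":0,"roll":0},
    {"tx":0,"ty":0,"tz":0,"roll":0},
  ],
  gripper=-1,
)

```text
t: 17.95
eef_pos: [0.6031, 0.2237, 0.1148]
tcp_rot: [0.0, 0.189, 0.982, 0.0]
wrist_force: [0.6, -0.8, -0.2]
opening: 0.0854
grip_force: 0.0
```

Call:
play_rows(
  steps=[
    {"tx":0,"ty":0,"tz":0,"roll":0},
    {"tx":0,"ty":0,"tz":0,"roll":0},
    {"tx":0,"ty":0,"tz":0.2,"roll":0},
    {"tx":0,"ty":0,"tz":0.5,"roll":0},
    {"tx":0,"ty":0,"tz":0.6,"roll":0},
  ],
)

```text
t: 18.45
eef_pos: [0.6022, 0.2234, 0.1796]
tcp_rot: [-0.001, 0.189, 0.982, -0.001]
wrist_force: [-0.7, -0.4, 0.3]
opening: 0.0855
grip_force: 0.0
```

Call:
play_rows(
  steps=[
    {"tx":0,"ty":0,"tz":0.6,"roll":0},
    {"tx":0,"ty":0,"tz":0.6,"roll":0},
    {"tx":0,"ty":0,"tz":0.2,"roll":0},
    {"tx":0,"ty":0,"tz":0,"roll":0},
    {"tx":0,"ty":0,"tz":0,"roll":0},
  ],
)

```text
t: 18.95
eef_pos: [0.6024, 0.2235, 0.2485]
tcp_rot: [-0.001, 0.189, 0.982, -0.0]
wrist_force: [0.2, 0.5, -0.4]
opening: 0.0855
grip_force: 0.0
```

```bash
python3 w.py w4; python3 - <<'E'
from station import *
from h import *
a=read_camera("side");b=read_camera("scene");w=np.load("w4.npz")["im"]
o=np.hstack([cv2.resize(x,(260,312),interpolation=cv2.INTER_CUBIC) for x in (a[110:206,255:335],b[150:246,290:370],w[90:234,192:312])])
cv2.imwrite("pics/f.png",o[:,:,::-1])
E
```

```text
18.95 [0.60244523 0.22349895 0.24849844] [-7.71928144e-04  1.88740992e-01  9.82026521e-01 -3.93139455e-04] -0.9192916304920076 [ 0.16306843  0.48930798 -0.37978836]
```

View pics/f.png

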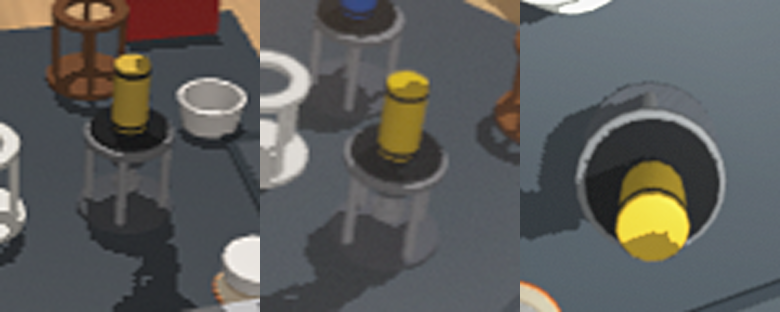

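The crops show the tool upright in its grey stand, with the disc flat on the ring and the gripper clear.

```bash
python3 -c "
from station import *
print(close_job())"
```

```text
the job is handed in; nothing more can be done
None
```

I ran the deburring tool once clockwise round the raw brass collar from the red mark back to it, with the spring pressed about 7–8 mm of its 16 mm travel. The tool is back upright in its own stand, released, and the job was handed in at about 19 s; no verdict was returned.

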